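# Set the strip up in the straightening fixture

## Task

The longer of the two flat dark steel strips is to be straightened next. Lay it flat across both round-nosed supports of the straightening fixture, like a bridge: square to the supports, centred, with about the same overhang at each end. Set it down rather than dropping it, let go, and leave the shorter strip where it lies.

Things in the scene. Friction and masses are not known exactly. Their poses are not given: they have to be found in the camera images.
- long_strip_center (a point): Centre (half-way up) of the longer flat dark steel strip, a plain bar 115 mm long, 34 mm wide and 8.5 mm thick, 0.3 to 0.5 kg, loose, lying flat on the bench. x runs along its length, y across its width, z through its thickness. Grasp it across its 34 mm width.
- short_strip_center (a point): Centre (half-way up) of the shorter flat dark steel strip, 66 mm long, 34 mm wide and 8.5 mm thick, loose, lying flat on the bench; too short to bridge the supports. Axes as for the longer strip. It is to be left alone.
- fixture_top (a point): Midway between the two supports of the bare steel straightening fixture (fixed, base plate 126x84x12 mm), level with their crowns, 50 mm above the bench. Supports: 14 mm thick, 64 mm long along y, half-round noses of 7 mm radius, crowns at x = -38 and +38 mm. x runs from support to support (the strip lies along it), z up. Between them 54 mm is free, down to 38 mm below this point.
There are look-alikes about, which are no part of the job. Of the things shaped like the part that bears fixture_top, the bare steel one is meant.

How it is judged:
By the outcome, as a careful person would: the job done as asked, in the order asked, and still so for the second after the job is handed in, with the robot touching nothing.
It also fails if it takes over 38 s, if anything falls off the work surface, if the arm or the gripper's body presses on something with over 40 N, if the wrist force passes 120 N, or if a joint passes its speed limit or range.

## Robot

A 6-joint arm with a two-finger parallel gripper is mounted at the origin on a cart in front of the work surface, level with it; the furniture and walls round the work are solid. World frame = base frame: x ahead of the robot, y to its left, z up, the work surface at z = 0. Lengths are in m, angles in rad, forces in N, time in s.
With the tool pointing down it reaches from about 0.3 to 0.825 m from the base axis. Payload 5.4 kg.
Tool frame: the origin (TCP) lies at the very end of the fingers, on their centre line; the grasp point (between the pads) lies 19 mm behind it; z points along the fingers, y is the line along which they close (so a half turn about z gives the same grasp; the last joint's range is limited). The gripper opens to 92 mm and grips with 3 to 60 N. Pads are 20 mm wide; open, the fingers measure 128 mm over their backs; the gripper's body (75 mm by 189 mm) begins 69 mm behind the grasp point.
Start: joints at [1.082, 0.158, 1.597, -0, 1.386, -0.21], TCP at [0.158, 0.553, 0.215] pointing down, gripper open.
Joint ranges: [-2.91, 2.91], [-0.94, 2.29], [0.18, 2.7], [-1.29, 4.43], [0.17, 2.64], [-3, 3]. Speed limits (rad/s): [2.57, 2.57, 3.14, 3.14, 3.14, 3.14].

## Interface

Orientations are given as a rotation vector (axis times angle).
In Python, from workcell import bot gives the robot as it stands. Calls block until the motion is done:
- bot.goto(position, orientation): joint-space move of the TCP to a pose.
- bot.line_to(position, rot=None, max_speed=0.15): straight line of the TCP; rot=None keeps the orientation; max_speed is the mean speed in m/s.
- bot.set_joints(angles): joint-space move.
- bot.set_gripper(opening, newtons=None): opening from 0.0 (shut) to 1.0 (fully open); newtons is the grip in N (None keeps the last); returns when the fingers have stopped.
- bot.hold(seconds).
- bot.inverse_kinematics(position, orientation): joint angles nearest the present ones, or None.
- bot.read_camera(name): name is "scene" or "top"; returns a dict with "pixels" (480x640x3 uint8, blue, green, red), "fx", "fy", "cx", "cy" (pixels), "R" (3x3) and "t" (3): a world point X has camera coordinates R X + t. Camera axes: x right, y down, z forward; pixel columns grow to the right and rows downward; lengths in m; the calibration is good to about 2 mm. A picture is of the moment at which its call begins. There is no depth.
A pose or a line that the arm cannot do raises bot.MotionError and nothing moves.
- bot.job_done(): hands the job in; it is judged then, once.
Readings, each from a call of its own:
- bot.current_clock(): time.
- bot.current_joints(): joint angles.
- bot.current_joint_vel(): joint speeds.
- bot.current_effort(): joint torques, N m.
- bot.current_ee_pos(): TCP position.
- bot.current_tool_rot(): TCP orientation.
- bot.current_contact_force(): force on the tool from outside, world axes, zero at the start.
- bot.current_ft_torque(): the same for the moment, N m.
- bot.current_opening(): opening from 0.0 (shut) to 1.0 (fully open).
- bot.current_grip_force(): force on a finger pad.
Only numpy, scipy, OpenCV 4.12 (cv2) and the standard library are available. Lean on these libraries where they do the work, as an engineer would, in place of code of your own. Each camera call takes 0.05 s, during which the arm holds its last target. There are 200 camera calls.

## Working session

There is one attempt and no reset: what is moved stays moved. The work goes in short steps, each a Python script; the robot and the scene stay as the last script left them, time stands still between calls to the robot, and variables do not carry over. Pictures are saved under pics/ and viewed, at most 10 in all, crops included, and the job is handed in when it is done.

```bash
mkdir -p pics; python3 - <<'E'
from workcell import bot
import cv2
for n in ("scene","top"):
    c=bot.read_camera(n); cv2.imwrite(f"pics/{n}0.png",c["pixels"]); print(n,c["fx"],c["cx"],c["cy"],c["R"],c["t"])
print(bot.current_tool_rot(),bot.current_clock())
E
```

```text
scene 532.4843573335787 325.81204589398715 238.7758068809263 [[ 0.76625215 -0.64243235 -0.01176072]
 [-0.45211546 -0.526068   -0.72030832]
 [ 0.45656243  0.557255   -0.69355434]] [-0.40447223  0.26713249  0.95251147]
top 542.1498845843194 325.1121515418793 241.508477121278 [[ 0.02627505 -0.99962739  0.00739673]
 [-0.99529469 -0.02685005 -0.09309966]
 [ 0.09326358 -0.00491573 -0.99562932]] [-0.05356179  0.49405521  1.27215692]
[-4.36416306e-01 -3.11056586e+00  2.48071988e-03] 0.1
```

View pics/top0.png

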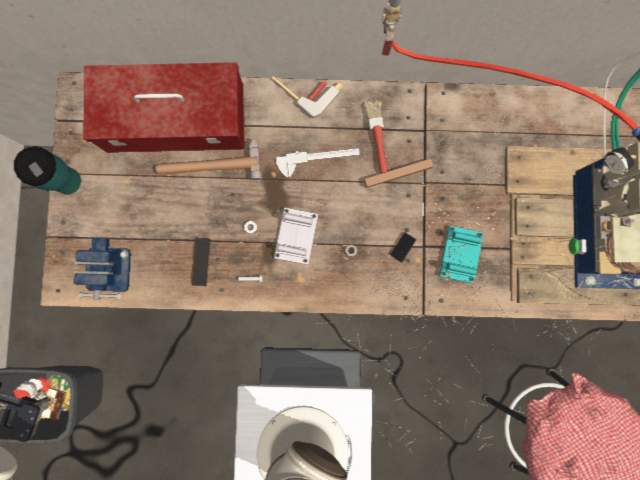

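View pics/scene0.png

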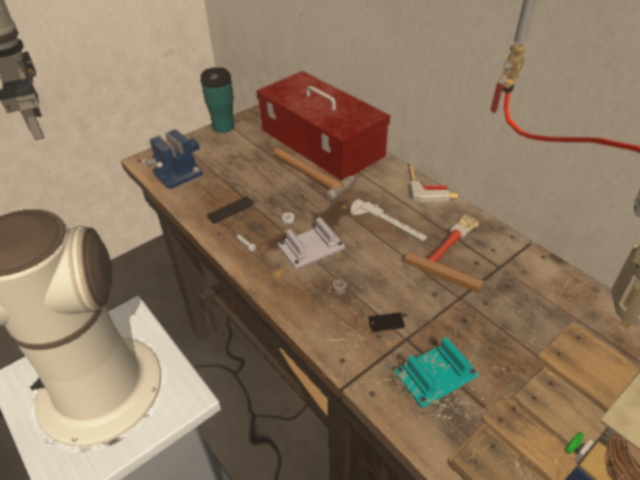

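The top view shows the long strip at about (201,262), the bare steel fixture at (296,235), the short strip at (403,247), and a teal look-alike fixture at (461,254). I'll zoom in on the first two.

```bash
python3 - <<'E'
import cv2
t=cv2.imread("pics/top0.png");s=cv2.imread("pics/scene0.png")
cv2.imwrite("pics/tc.png",cv2.resize(t[200:275,265:330],None,fx=8,fy=8,interpolation=cv2.INTER_CUBIC))
cv2.imwrite("pics/sc.png",cv2.resize(s[190:275,200:350],None,fx=5,fy=5,interpolation=cv2.INTER_CUBIC))
E
```

```text
(no output)
```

View pics/tc.png

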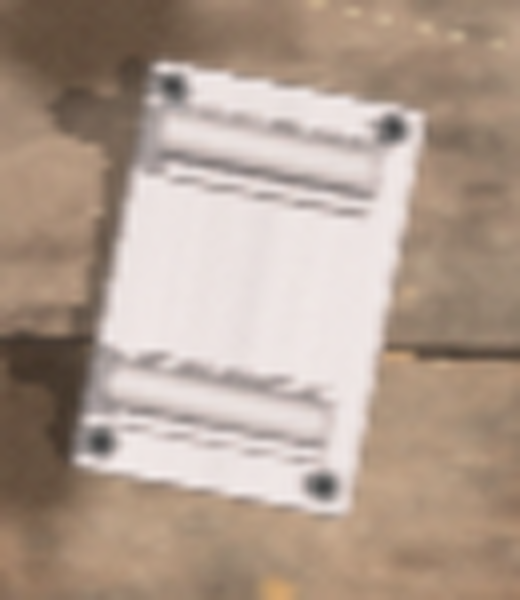

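View pics/sc.png

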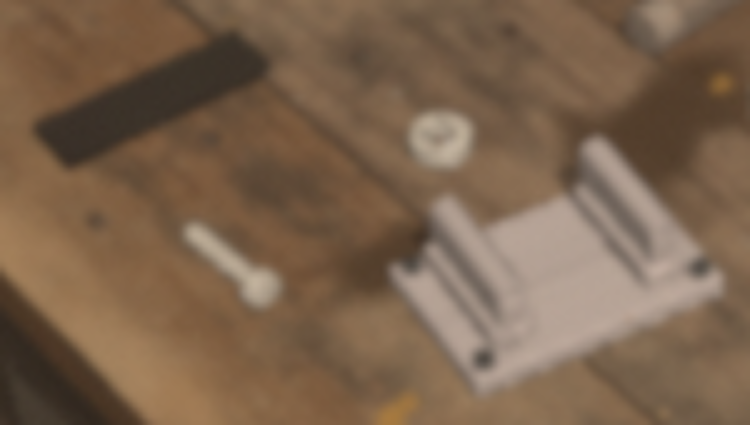

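Fixture plate corners in the top crop: (150,62), (424,115), (348,515), (75,463). The support noses run from (157,135) to (380,170) and from (105,380) to (330,418). Next I fit poses to both views.

```bash
cat > h.py <<'E'
import numpy as np, cv2
from scipy.optimize import least_squares
def proj(c,X):
    p=np.asarray(X)@c["R"].T+c["t"]; return p[:,:2]/p[:,2:]*[c["fx"],c["fy"]]+[c["cx"],c["cy"]]
def model(p,P):
    P=np.asarray(P,float);a=p[2];R=np.array([[np.cos(a),-np.sin(a)],[np.sin(a),np.cos(a)]])
    return np.c_[P[:,:2]@R.T+p[:2],P[:,2]]
def unproj(c,uv,z):
    d=np.array([(uv[0]-c["cx"])/c["fx"],(uv[1]-c["cy"])/c["fy"],1])@c["R"]; o=-c["R"].T@c["t"]
    return o+d*(z-o[2])/d[2]
def dark(img,box,th=75):
    x0,y0,x1,y1=box; g=cv2.resize(img[y0:y1,x0:x1],None,fx=8,fy=8,interpolation=cv2.INTER_CUBIC).max(2)
    m=(g<th).astype(np.uint8); n,l,s,_=cv2.connectedComponentsWithStats(m); k=1+s[1:,4].argmax()
    r=cv2.minAreaRect(cv2.findContours((l==k).astype(np.uint8),0,2)[0][0])
    return (cv2.boxPoints(r)+.5)/8-.5+[x0,y0]
E
python3 - <<'E'
from h import *; from workcell import bot
T=bot.read_camera("top");S=bot.read_camera("scene")
off=lambda a,k,o:(np.array(a)+.5)/k-.5+o
tp=off([(150,62),(424,115),(348,515),(75,463)],8,[265,200])
# x axis of fixture taken up in image (world +x), y left
P=[(.063,.042,.012),(.063,-.042,.012),(-.063,-.042,.012),(-.063,.042,.012)]
N=[(.038,.032,.045),(.038,-.032,.045),(-.038,.032,.045),(-.038,-.032,.045)]
tn=off([(157,135),(380,170),(105,380),(330,418)],8,[265,200])
# scene: plate corners left=(-,+), front=(-,-), right=(+,-)
sp=off([(390,266),(480,385),(722,278)],5,[200,190]); SP=[P[3],P[2],P[1]]
x0=[*unproj(T,(296,235),.012)[:2],-.2]
ft=lambda p:(proj(T,model(p,P))-tp).ravel()
fn=lambda p:(proj(T,model(p,N))-tn).ravel()
fs=lambda p:(proj(S,model(p,SP))-sp).ravel()
for n,f in (("plate",ft),("nose",fn),("scene",fs),("all",lambda p:np.r_[ft(p),fn(p),fs(p)])):
    r=least_squares(f,x0); print(n,r.x.round(4),np.abs(r.fun).max().round(2))
for n,c,b in (("top",T,(185,230,220,295)),("scene",S,(200,190,262,230))):
    q=dark(c["pixels"],b); w=np.array([unproj(c,u,.0075)for u in q])[:,:2]; e=w[1:]-w[:-1]
    L=np.linalg.norm(e,axis=1);k=L.argmax();print(n,w.mean(0).round(4),L.round(4),np.arctan2(e[k,1],e[k,0])%np.pi)
E
```

```text
plate [ 0.5089  0.0308 -0.1569] 0.68
nose [ 0.5091  0.0311 -0.1558] 0.83
scene [ 0.5101  0.0305 -0.1598] 0.71
all [ 0.5093  0.0308 -0.1563] 0.95
top [0.4409 0.2581] [0.113  0.0462 0.113 ] 0.02043322011035409
scene [0.4407 0.2547] [0.1209 0.042  0.118 ] 3.1296005533727844
```

```bash
python3 - <<'E'
from h import *
from workcell import bot
T=bot.read_camera("top");S=bot.read_camera("scene")
for n,c,b in (("top",T,(185,230,220,295)),("scene",S,(200,190,262,230))):
  for th in (50,60,68,75):
    q=dark(c["pixels"],b,th); w=np.array([unproj(c,u,.0075)for u in q])[:,:2]; e=w[1:]-w[:-1]
    L=np.linalg.norm(e,axis=1);k=L.argmax();print(n,th,w.mean(0).round(4),L.round(4),np.arctan2(e[k,1],e[k,0])%np.pi)
im=T["pixels"][225:300,180:225]
cv2.imwrite("pics/st.png",cv2.resize(im,None,fx=8,fy=8,interpolation=cv2.INTER_CUBIC))
print(T["pixels"][262,185:220].max(1))
E
```

```text
Traceback (most recent call last):
  File "h.py", line 13, in dark
    m=(g<th).astype(np.uint8); n,l,s,_=cv2.connectedComponentsWithStats(m); k=1+s[1:,4].argmax()
                                                                                ~~~~~~~~~~~~~~^^
ValueError: attempt to get argmax of an empty sequence
```

```bash
python3 - <<'E'
from h import *
from workcell import bot
T=bot.read_camera("top");S=bot.read_camera("scene")
im=T["pixels"][225:300,180:225]
cv2.imwrite("pics/st.png",cv2.resize(im,None,fx=8,fy=8,interpolation=cv2.INTER_CUBIC))
print(T["pixels"][262,185:220].max(1),T["pixels"][245,185:220].max(1))
for n,c,b in (("top",T,(185,230,220,295)),("scene",S,(200,190,262,230))):
  for th in (65,70,80):
   try:
    q=dark(c["pixels"],b,th); w=np.array([unproj(c,u,.0075)for u in q])[:,:2]; e=w[1:]-w[:-1]
    L=np.linalg.norm(e,axis=1);k=L.argmax();print(n,th,w.mean(0).round(4),L.round(4),np.arctan2(e[k,1],e[k,0])%np.pi)
   except ValueError: print(n,th,"-")
E
```

```text
[154 159 174 175 160 156 155 142 102  76  67  67  61  65  67  65  65  65
  67  68  69  68  69  99 127 124 119 123 132 137 138 138 135 135 142] [158 158 157 161 161 158 156 141 115 102  85  69  67  65  66  65  65  63
  66  65  64  66  65  67  83 115 128 128 130 128 127 126 138 147 149]
top 65 [0.3943 0.2591] [0.0171 0.0286 0.0171] 1.5197932579113926
top 70 [0.4414 0.2583] [0.112  0.0402 0.112 ] 3.1131756078162844
top 80 [0.4415 0.2678] [0.1134 0.0635 0.1134] 3.1335414715077405
scene 65 [0.4404 0.255 ] [0.1168 0.0358 0.1144] 3.114139119651984
scene 70 [0.4405 0.2549] [0.1188 0.0391 0.1162] 3.1239737762293713
scene 80 [0.4411 0.2559] [0.1219 0.0443 0.1188] 3.1099595700642517
```

View pics/st.png

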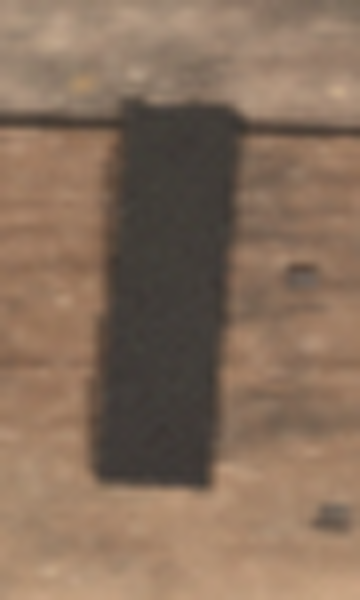

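The strip's top-face corners in the crop are (122,103), (240,108), (211,487) and (96,482), so it's tilted slightly. I'll fit both views, then grasp and lift.

```bash
cat >> h.py <<'E'
from scipy.spatial.transform import Rotation
def down(yaw): # tool x along yaw+pi
    a=yaw+np.pi; return Rotation.from_matrix([[np.cos(a),np.sin(a),0],[np.sin(a),-np.cos(a),0],[0,0,-1]]).as_rotvec()
E
python3 - <<'E'
from h import *; from workcell import bot
T=bot.read_camera("top");S=bot.read_camera("scene")
off=lambda a,k,o:(np.array(a)+.5)/k-.5+o
P=[(.0575,.017,.0085),(.0575,-.017,.0085),(-.0575,-.017,.0085),(-.0575,.017,.0085)]
t=off([(122,103),(240,108),(211,487),(96,482)],8,[180,225])
s=off([(235,33),(268,65),(70,160),(37,127)],5,[200,190])
ft=lambda p:(proj(T,model(p,P))-t).ravel()
fs=lambda p:(proj(S,model(p,P))-s).ravel()
for f in (ft,fs,lambda p:np.r_[ft(p),fs(p)]):
    r=least_squares(f,[.441,.256,0]);print(r.x.round(4),np.abs(r.fun).max().round(2))
x,y,a=r.x; q=down(a)
print(bot.inverse_kinematics([x,y,.1],q))
bot.set_gripper(.75,35)
bot.goto([x,y,.08],q); bot.line_to([x,y,.003],max_speed=.06)
print(bot.current_contact_force().round(1),bot.current_ee_pos())
bot.set_gripper(0,35); print(bot.current_opening()*92,bot.current_grip_force())
bot.line_to([x,y,.14],max_speed=.1); bot.hold(.2)
print(bot.current_opening()*92,bot.current_contact_force().round(2),bot.current_ft_torque().round(3),bot.current_clock())
c=bot.read_camera("top"); cv2.imwrite("pics/l1.png",cv2.resize(c["pixels"][190:310,140:340],None,fx=4,fy=4))
np.savetxt("strip.txt",r.x)
E
```

```text
[ 0.4407  0.2578 -0.0238] 0.35
[ 0.4412  0.2561 -0.0181] 1.03
[ 0.4411  0.2572 -0.0218] 1.15
[ 2.90968179e-01  1.14421735e-01  1.88490083e+00 -4.44089210e-16
  1.14227009e+00 -1.25804641e+00]
[ 0.8 -0.2  0.1] [0.44148681 0.25736723 0.00343657]
33.5098338467198 34.99384939670563
32.97281053252071 [-1.03 -0.08 -4.77] [-0.034 -0.032 -0.054] 6.3833
```

View pics/l1.png

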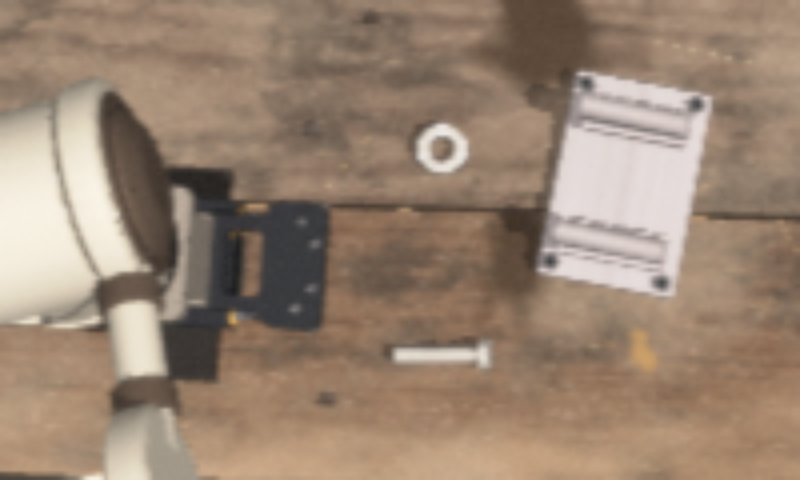

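The strip is held and lifted, with about 4.8 N on the wrist. Next I move above the fixture and check.

```bash
python3 - <<'E'
from h import *; from workcell import bot
q=down(-.157); x,y=.5094,.0308
bot.goto([x,y,.14],q); bot.line_to([x,y,.075],max_speed=.08); bot.hold(.2)
print(bot.current_ee_pos(),bot.current_contact_force().round(2),bot.current_ft_torque().round(3),bot.current_clock())
a=bot.read_camera("scene")["pixels"][170:290,240:380]; b=bot.read_camera("top")["pixels"][190:290,250:350]
cv2.imwrite("pics/a1.png",np.hstack([cv2.resize(a,(420,360),interpolation=2),cv2.resize(b,(360,360),interpolation=2)]))
E
```

```text
[0.50988377 0.0306869  0.07559087] [ 0.12 -0.64 -4.72] [-0.029  0.06   0.007] 8.5417
```

View pics/a1.png

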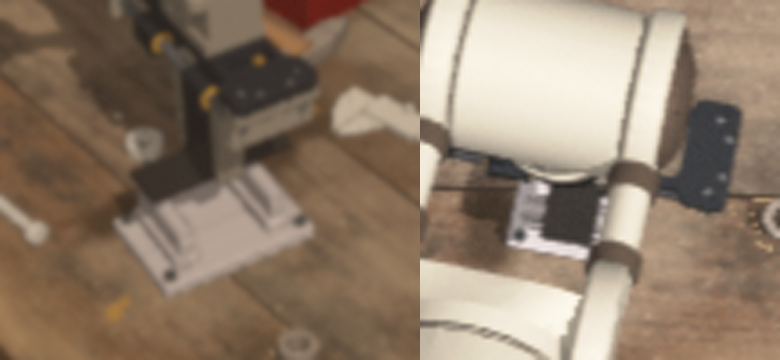

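The strip is square over the fixture, above both supports. I lower it slowly until contact, release, and retract.

```bash
python3 - <<'E'
from h import *; from workcell import bot
x,y=.5090,.0309
bot.line_to([x,y,.057],max_speed=.04); bot.hold(.2)
f0=bot.current_contact_force()[2]; z=.056
while z>.0495:
    bot.line_to([x,y,z],max_speed=.02); bot.hold(.05); f=bot.current_contact_force()[2]
    print(round(z,4),bot.current_ee_pos()[2].round(4),round(f,2))
    if f-f0>4: break
    z-=.0007
bot.set_gripper(.55,20); bot.hold(.2)
print(bot.current_contact_force().round(2),bot.current_clock())
bot.line_to([x,y,.16],max_speed=.07)
bot.goto([.40,.33,.25],down(-.1))
print(bot.current_clock())
T=bot.read_camera("top");S=bot.read_camera("scene")
cv2.imwrite("pics/tf.png",T["pixels"]);cv2.imwrite("pics/sf.png",S["pixels"])
cv2.imwrite("pics/f1.png",np.hstack([cv2.resize(S["pixels"][205:275,270:355],(425,350),interpolation=2),cv2.resize(T["pixels"][200:270,265:335],(350,350),interpolation=2)]))
E
```

```text
0.056 0.056 -4.98
0.0553 0.0552 -4.66
0.0546 0.0546 -4.76
0.0539 0.0539 -4.8
0.0532 0.0532 -4.86
0.0525 0.053 2.54
[-0.56 -0.23  0.04] 11.8917
14.825
```

View pics/f1.png

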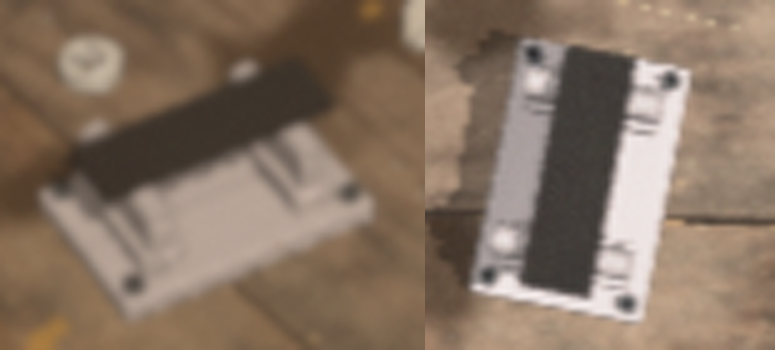

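The strip bridges both supports. Its corners in the right panel are about (565,45), (634,57), (590,297) and (522,283). I'll check the centring numerically.

```bash
python3 - <<'E'
from h import *; from workcell import bot
T=bot.read_camera("top")
off=lambda a:(np.array(a)-[425,0]+.5)/5-.5+[265,200]
def fit(l,w,z,c):
    P=[(l,w,z),(l,-w,z),(-l,-w,z),(-l,w,z)]
    r=least_squares(lambda p:(proj(T,model(p,P))-off(c)).ravel(),[.509,.031,-.15]);print(r.x.round(4),np.abs(r.fun).max().round(2));return r.x
s=fit(.0575,.017,.0585,[(565,45),(634,57),(590,297),(522,283)])
f=fit(.063,.042,.012,[(522,38),(691,70),(640,320),(472,288)])
R=np.array([[np.cos(f[2]),np.sin(f[2])],[-np.sin(f[2]),np.cos(f[2])]])
print("offset in fixture mm",(R@(s-f)[:2]*1e3).round(1),"yaw deg",np.degrees(s[2]-f[2]).round(1))
E
```

```text
[ 0.5086  0.0299 -0.1487] 0.5
[ 0.5095  0.0305 -0.1653] 0.63
offset in fixture mm [-0.8 -0.7] yaw deg 1.0
```

The strip is within about 1 mm and 1° of centre, so I'm handing in.

```bash
python3 -c "
from workcell import bot
print(bot.job_done(), bot.current_clock())"
```

```text
the job is handed in; nothing more can be done
the job is handed in; nothing more can be done
```

The longer strip lies flat across both supports of the bare steel fixture, within about 1 mm of centre and 1° of square by my last camera check; it was set down gently and released, the shorter strip was left alone, and the job was handed in at about 15 s.

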